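# Zero the coffee grinder and set the burr gap

## Robot

A 7-joint arm with a two-finger parallel gripper is mounted at the origin on the work surface. World frame = base frame: x ahead of the robot, y to its left, z up, the work surface at z = 0. Lengths are in m, angles in degrees, forces in N, time in s.
With the tool pointing down it reaches from about 0.425 to 0.875 m from the base axis. Payload 4.7 kg.
Tool frame: the origin (TCP) lies midway between the tips of the shut fingers; the grasp point (between the pads) lies 19 mm behind it; z points along the fingers, y is the line along which they close (so a half turn about z gives the same grasp; the last joint's range is limited). The gripper opens to 87 mm and grips with 3 to 60 N. Pads are 19 mm wide; open, the fingers measure 117 mm over their backs; the gripper's body (75 mm by 190 mm) begins 51 mm behind the grasp point.
Start: joints at [-68.52, 18.392, -4.016, 83.108, 1.295, 78.541, -3.26], TCP at [0.229, 0.608, 0.223] pointing down, gripper open.
Joint ranges: [-163.93, 163.93], [-17.29, 119.83], [-79.2, 71.16], [3.27, 140.29], [-89.18, 269.18], [5.43, 117.66], [-154.24, 154.24]. Speed limits (degrees/s): [147.25, 147.25, 180, 180, 180, 180, 180].

## Interface

Orientations are given as [roll, pitch, yaw] about the fixed x, y, z axes, in that order (R = Rz(yaw) Ry(pitch) Rx(roll)).
In Python, from cell import env, viewer, boxes_of, masks_of gives the robot as it stands. The module is installed in compiled form; this text tells all that it offers.
- The arm moves only by the tool apply_moves, never from a script. Its argument "moves" is a list of rows, each a list of 7 numbers: the shift along the tool's x, y, z scaled (see below), then the turn, a rotation vector about the tool's x, y, z scaled (see below), then the opening, from 0 (shut) to 1 (fully open). A call has 1 to 20 rows; each row is the pose to reach, as a shift and turn from the pose commanded when the call began, along the tool's axes at that moment; what a row does not reach only later rows make up. The controller multiplies each number of a shift by 0.2 m and each number of a turn by 1.5 rad. A row lasts 1/10 s, in which the tool goes at most 50 mm and 8.59 degrees, less where a joint would pass 70% of its speed; a pose out of reach is approached as far as the arm can. A call with a number of a shift or a turn outside -1 to 1 is refused whole. A call with a gripper value outside its range is refused whole. The fingers move at their own pace and stop on an object; "grip_force" is the grip in N (left out, the last holds). Time passes only in rows, so rows that repeat a pose let the fingers close. It gives the time, the measured TCP pose, the force, the opening and the grip force at its end, in the units of the state.
- env.get_obs(): the state, without advancing time (a new reading comes with each control period).
- viewer.read_camera(name): name is "scene" or "side" or "wrist"; returns the picture (420x560x3 uint8, red, green, blue); there is no depth.
- viewer.get_calibration(name): a dict with "fov_y" (degrees; the focal length in pixels is half the picture's height over the tangent of half this angle, whatever the lens; pixels are square), "cx", "cy" (the principal point, pixels), "k1" (the pictures are not rectified: a ray, as slopes to the right and down, at radius r is drawn at 1 + k1 r^2 times it, then the intrinsics apply), "position" and "orientation" of the camera in the world. Camera axes: x right, y up, looking along -z (the intrinsics and any distortion apply to the point x, -y, -z); pixel columns grow to the right and rows downward; lengths in m; the calibration is good to about 2 mm. A picture is of the moment at which its call begins: read the wrist's pose just before it. get_calibration takes no time and is no camera call; for the wrist camera it gives the pose at the moment of the call.
- env.sign_off(): hands the job in; it is judged then, once.
Trained networks look in the newest picture that a camera, given by its name, has taken for a name from the list of things; names that differ only in an ending like _2 or _b are one class to them, and where a whole thing is asked for, a point or a joint stands for the part that bears it (a point fixed in the world has none). Each returns a list of dicts, best first, with "conf" (0 to 1); they miss things now and then, are a little off and sometimes report something else, mostly with a low value. They report only what shows in the picture. A call takes as long as a camera call.
- boxes_of(camera, target): "location" ([column, row] in pixels, amid what is visible of it).
- masks_of(camera, target): "pixels" (420x560 bool, what is visible of it) and "location" ([column, row] in pixels, amid what is visible of it).
The state is a dict: "time_s": time; "qpos": joint angles; "joint_velocities": joint speeds; "effort": joint torques, N m; "tool_pos": TCP position; "tool_rot": TCP orientation; "force": force on the tool from outside, world axes, zero at the start; "wrist_torque": the same for the moment, N m; "grip_width": finger opening in m; "grasp_force": force on a finger pad.
Only numpy, scipy, OpenCV 4.12 (cv2) and the standard library are available. Lean on these libraries where they do the work, as an engineer would, in place of code of your own. Each camera call takes 0.05 s, during which the arm holds its last target. There are 200 camera calls.

## Task

Zero the coffee grinder on the counter: screw the knurled thumbscrew on its top clockwise until you feel the burrs come firmly together, without forcing it, then back it off a quarter turn and let go. Leave the dosing cup, bean jar, mug and tamper where they stand.

Things in the scene. Friction and masses are not known exactly. Their poses are not given: they have to be found in the camera images.
- grinder: White and wood electric coffee grinder, fixed. Origin on the counter, exactly under the thumbscrew's vertical axis; z up. Housing 112 mm wide (y), reaching 61 mm in front of the axis (-x, spout side) and 129 mm behind; flat top 190 mm above the counter. Black bean funnel with wooden lid, 66 mm across, centred 94 mm behind the axis (+x), top 226 mm above the counter.
- turret_top (a point): Centre of the top of the round aluminium turret on the housing, under the thumbscrew: 108 mm across, this top 220 mm above the counter, with black ticks every eighth of a turn near its edge. On it a dark collar 60 mm across, 7 mm high. Fixed. Nothing stands higher than the collar within 60 mm of the axis; a grip of about 45 N on the thumbscrew does not slip.
- screw_head (a point): Middle (on the axis, 249 mm above the counter) of the thumbscrew's head: upright knurled brass cylinder, 42 mm across, 32 mm high (233 to 265 mm above the counter), grippable at any yaw. Its x axis is the orange pointer on the black top and turns with it. Clockwise from above (negative about z) closes the burrs; starts 0.35 to 0.67 turn open. The head keeps its height.
- collar (a joint): Elastic twist (rad) of the burr mount, positive clockwise: 0.2 per N m on the thumbscrew, springs back. Thread drag alone, either way, is 0.08 N m. The pointer's direction where the burrs meet differs every time; there torque rises by 5 N m per rad of further turn. 0.3 to 0.6 N m brings them firmly together; 1 N m spoils them. The quarter turn counts from first meeting, not from the wound-up end.
- burr_moving (a point): Face of the moving burr, hidden inside, on the thumbscrew's axis: 150 mm above the counter when the burrs meet; rises 1.5 mm per turn of opening.
- burr_fixed (a point): Face of the fixed burr, hidden inside, on the thumbscrew's axis, 150 mm above the counter. The gap is the height of burr_moving over it: 0.375 mm at a quarter turn open.
- dosing_cup: Steel cup, 58 mm across, 58 mm high, standing loose on the grinder's base plate under the spout; origin at its underside. A bystander.
- bean_jar: Amber jar with a lid, 90 mm across, 150 mm high, loose on the counter beside the grinder; origin at its underside. A bystander.
- mug: Blue mug, 82 mm across, 92 mm high, loose on the counter; origin at its underside. A bystander.
- tamper: Steel coffee tamper, 58 mm across, 88 mm high, standing loose on the counter; origin at its underside. A bystander.

How it is judged:
By the outcome, as a careful person would: the job done as asked, in the order asked, and still so for the second after the job is handed in, with the robot touching nothing.
It also fails if it takes over 72 s, if anything falls off the work surface, if the arm or the gripper's body presses on something with over 40 N, if the wrist force passes 120 N, or if a joint passes its speed limit or range.

## Working session

There is one attempt and no reset: what is moved stays moved. The work goes in short steps, Python scripts to look and compute and a tool call to move; the robot and the scene stay as the last step left them, time stands still between calls to the robot, and variables do not carry over. Pictures are saved under pics/ and viewed, at most 10 in all, crops included, and the job is handed in when it is done.

Besides the shell and the picture viewer there is one more tool, called in YAML: its name, and indented under it one key for each argument. apply_moves: Moves the arm, as the interface text tells. Shifts and turns lie within -1 to 1; 1 stands for 0.2 m of shift or 1.5 rad of turn. Its arguments: {"type":"object","properties":{"moves":{"type":"array","items":{"type":"array","items":{"type":"number","minimum":-1,"maximum":1}}},"grip_force":{"type":"number"}},"required":["moves"]}

```bash
mkdir -p pics
cat > h.py <<'E'
import numpy as np, cv2
from scipy.spatial.transform import Rotation as R
from cell import env, viewer, boxes_of, masks_of
np.set_printoptions(precision=4,suppress=True)
def rot(o): 
    o=np.array(o); return R.from_quat(o) if o.size==4 else (R.from_matrix(o) if o.size==9 else R.from_euler('xyz',o,degrees=True))
def ray(c,px):
    f=210/np.tan(np.radians(c['fov_y'])/2); d=(np.array(px)-[c['cx'],c['cy']])/f; s=d.copy()
    for _ in range(30): s=d/(1+c['k1']*(s@s))
    return np.array(c['position']),rot(c['orientation']).apply([s[0],-s[1],-1])
def proj(c,p):
    f=210/np.tan(np.radians(c['fov_y'])/2); q=rot(c['orientation']).inv().apply(np.array(p)-c['position'])
    s=np.array([q[0],-q[1]])/-q[2]; return s*(1+c['k1']*(s@s))*f+[c['cx'],c['cy']]
def onz(c,px,z):
    o,d=ray(c,px); return o+d*(z-o[2])/d[2]
def shot(n,f):
    im=viewer.read_camera(n); cv2.imwrite('pics/'+f+'.png',im[:,:,::-1]); return im
E
python3 - <<'E'
from h import *
print(env.get_obs())
for n in['scene','side','wrist']:
    c=viewer.get_calibration(n);shot(n,n);print(n,c)
    for t,z in[('screw_head',.249),('grinder',.1),('dosing_cup',.04),('bean_jar',.075),('mug',.046),('tamper',.044)]:
        for b in boxes_of(n,t)[:1]: print(t,b['conf'],b['location'],onz(c,b['location'],z))
a=np.hstack([cv2.imread(f'pics/{n}.png') for n in('scene','side')]);cv2.imwrite('pics/both.png',cv2.resize(a,(800,300)))
E
```

```text
{'time_s': 0.0, 'qpos': array([-68.5201,  18.4388,  -4.0175,  83.1755,   1.2925,  78.54  ,
        -3.26  ]), 'joint_velocities': array([-0.1057, -0.0404, -0.0344,  0.0071,  0.0237, -0.0285, -0.1019]), 'effort': array([  0.0001, -49.1297,  -0.404 , -31.2524,  -0.0639,   0.0438,
         0.0002]), 'tool_pos': array([0.2293, 0.6076, 0.2215]), 'tool_rot': array([-179.8909,    0.0027,  159.3313]), 'force': array([ 0.334 , -0.021 ,  0.3787]), 'wrist_torque': array([0.03  , 0.0243, 0.027 ]), 'grasp_force': 0.0, 'grip_width': 0.086912911235269}
scene {'fov_y': 45.211842183466324, 'cx': 284.56103961979676, 'cy': 204.62089057210238, 'k1': -0.19080438659307514, 'position': array([1.0945, 0.8451, 1.0712]), 'orientation': array([ 45.6888,  -0.6956, 147.1639])}
screw_head 0.61 [278.2, 133.4] [ 0.4927 -0.1012  0.249 ]
grinder 0.65 [258.3, 180.4] [ 0.5551 -0.1095  0.1   ]
dosing_cup 0.75 [296.3, 187.5] [ 0.4407 -0.0793  0.04  ]
bean_jar 0.6 [290.1, 229.2] [0.5697 0.0818 0.075 ]
side {'fov_y': 53.31482497325395, 'cx': 277.7370158307132, 'cy': 211.87447026489733, 'k1': -0.11572855041525375, 'position': array([ 0.3438, -0.4052,  0.811 ]), 'orientation': array([ 37.7698,   1.0805, -27.9315])}
screw_head 0.71 [278.7, 263.1] [ 0.4926 -0.1052  0.249 ]
grinder 0.58 [309.2, 319.7] [ 0.5246 -0.1566  0.1   ]
dosing_cup 0.91 [241.7, 325.7] [ 0.4182 -0.0841  0.04  ]
bean_jar 0.91 [270.1, 216.5] [0.5779 0.102  0.075 ]
mug 0.77 [265.7, 413.4] [ 0.385  -0.2524  0.046 ]
tamper 0.94 [354.0, 386.7] [ 0.5441 -0.2866  0.044 ]
wrist {'fov_y': 68.08491471276162, 'cx': 281.7746569194169, 'cy': 205.72751576264173, 'k1': -0.07217621518836136, 'position': array([0.1509, 0.638 , 0.3845]), 'orientation': array([-17.878 ,  -0.0673,  69.3457])}
```

View pics/scene.png

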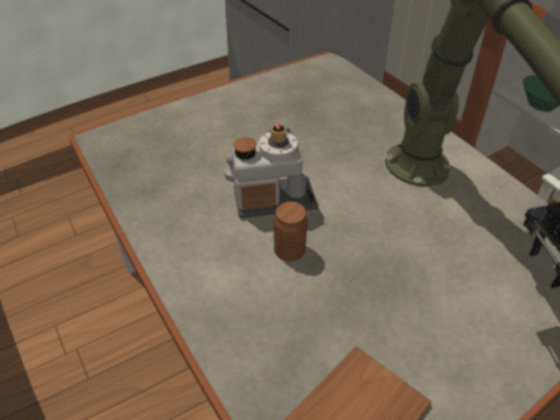

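View pics/side.png

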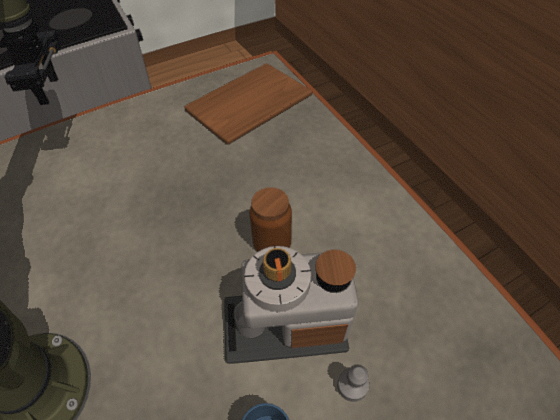

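Scene camera: thumbscrew at (278,133), jar at (290,229). Side camera: thumbscrew at (278,263), with the funnel lid at (336,268), jar at (270,216), tamper at (354,387) and mug at (266,413). Both views put the screw axis near (0.493, -0.103), so I'm moving to hover above it.

apply_moves:
  moves:
    - [0, 0, -0.5, 0, 0, 0, 1]
    - [0, 0, -0.89, 0, 0, 0, 1]
    - [-0.99, -0.64, -0.89, 0, 0, 0, 1]
    - [-0.99, -0.64, -0.89, 0, 0, 0, 1]
    - [-0.99, -0.64, -0.89, 0, 0, 0, 1]
    - [-0.99, -0.64, -0.89, 0, 0, 0, 1]
    - [-0.99, -0.64, -0.89, 0, 0, 0, 1]
    - [-0.99, -0.64, -0.89, 0, 0, 0, 1]

```text
time_s: 1.85
tool_pos: [0.3761, 0.4122, 0.4042]
tool_rot: [179.8, 0.3, 158.6]
force: [0.1, 1.1, 0.2]
grip_width: 0.0869
grasp_force: 0.0
```

apply_moves:
  moves:
    - [-0.915, -0.725, 0, 0, 0, 0, 1]
    - [-0.915, -0.725, 0, 0, 0, 0, 1]
    - [-0.915, -0.725, 0, 0, 0, 0, 1]
    - [-0.915, -0.725, 0, 0, 0, 0, 1]
    - [-0.915, -0.725, 0, 0, 0, 0, 1]
    - [-0.915, -0.725, 0, 0, 0, 0, 1]

```text
time_s: 2.45
tool_pos: [0.4924, 0.2123, 0.4009]
tool_rot: [-179.9, 0.1, 158.7]
force: [-0.0, 0.6, -0.0]
grip_width: 0.0872
grasp_force: 0.0
```

apply_moves:
  moves:
    - [-0.37, -0.93, 0, 0, 0, 0, 1]
    - [-0.37, -0.93, 0, 0, 0, 0, 1]
    - [-0.37, -0.93, 0, 0, 0, 0, 1]
    - [-0.37, -0.93, 0, 0, 0, 0, 1]
    - [-0.37, -0.93, 0, 0, 0, 0, 1]
    - [-0.37, -0.93, 0, 0, 0, 0, 1]

```text
time_s: 3.05
tool_pos: [0.4931, 0.0181, 0.4009]
tool_rot: [179.9, 0.0, 159.2]
force: [0.3, 1.0, 0.1]
grip_width: 0.0872
grasp_force: 0.0
```

apply_moves:
  moves:
    - [-0.21, -0.56, 0, 0, 0, 0, 1]
    - [-0.21, -0.56, 0, 0, 0, 0, 1]
    - [-0.21, -0.56, 0, 0, 0, 0, 1]
    - [-0.21, -0.56, 0, 0, 0, 0, 1]
    - [-0.21, -0.56, 0, 0, 0, 0, 1]

```text
time_s: 3.55
tool_pos: [0.4935, -0.0988, 0.4003]
tool_rot: [179.9, -0.0, 159.5]
force: [-0.1, 0.2, 0.0]
grip_width: 0.0868
grasp_force: 0.0
```

Run:
```python
from h import *
o=env.get_obs();print(o['qpos'],o['tool_pos'],o['tool_rot'],o['wrist_torque'])
c=viewer.get_calibration('wrist');shot('wrist','w1');print(c['position'],c['orientation'])
for t,z in[('screw_head',.249)]:
    for b in masks_of('wrist',t)[:2]: print(t,b['conf'],b['location'],onz(c,b['location'],.265),b['pixels'].sum())
for t in('bean_jar','dosing_cup','tamper','mug'):
    print(t,[(b['conf'],b['location']) for b in boxes_of('wrist',t)[:1]])
```

```text
[-25.0969  -2.4052  32.4076  86.1745   1.2378  95.8813  76.9265] [ 0.4935 -0.0988  0.4003] [179.95    -0.0385 159.5125] [ 0.046   0.0154 -0.0272]
[ 0.4148 -0.0694  0.5623] [-17.8385  -0.1087  69.5294]
screw_head 0.83 [275.0, 191.0] [ 0.488  -0.1032  0.265 ] 1566
bean_jar [(0.75, [409.3, 169.6])]
dosing_cup [(0.57, [276.1, 117.1])]
tamper [(0.77, [205.2, 221.2])]
mug [(0.96, [144.0, 128.9])]
```

View pics/w1.png

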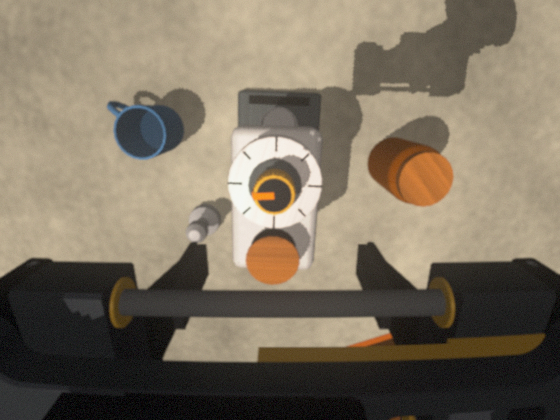

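The wrist view shows the black screw top near (273,193) with its pointer towards the left (tip about (256,196)), turret around (275,182), jar at right and tamper at (205,221). Next I'll refine the axis from both circles.

```bash
cat >> h.py <<'E'
def fit(im,c,x0=(.4885,-.1032)):
    """axis (x,y) and pointer yaw from the wrist picture rectified at the head's top plane"""
    out=[]
    for z,S in((.265,.035),(.22,.07)):
        n=280; g=(np.arange(n)-n/2)/n*2*S
        P=np.array([[proj(c,[x0[0]+a,x0[1]+b,z]) for b in g] for a in g],np.float32)
        out.append(cv2.remap(im,P[...,0],P[...,1],cv2.INTER_LINEAR))
    return out
E
python3 - <<'E'
from h import *
im=cv2.imread('pics/w1.png'); 
c=viewer.get_calibration('wrist')
a,b=fit(im,c); print(c['position'])
# pixel row = +x, col = +y ; centre (140,140)
for k,s in((a,42),(b,108)):
    cv2.circle(k,(140,140),int(s/2*(4 if s==42 else 2)),(0,255,0),1)
cv2.imwrite('pics/r1.png',np.hstack([a,b]))
E
```

```text
[ 0.4145 -0.0704  0.5624]
```

View pics/r1.png

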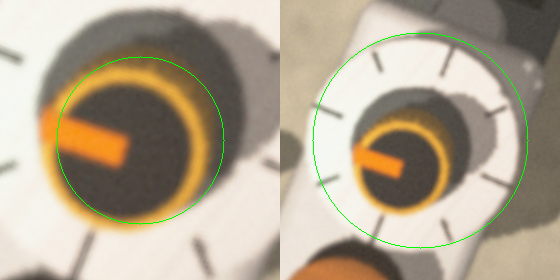

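apply_moves:
  moves:
    - [0.003, -0.028, 0.2, 0, 0, -0.756, 1]
    - [0.003, -0.028, 0.45, 0, 0, -0.756, 1]
    - [0.003, -0.028, 0.45, 0, 0, -0.756, 1]
    - [0.003, -0.028, 0.45, 0, 0, -0.756, 1]
    - [0.003, -0.028, 0.45, 0, 0, -0.756, 1]
    - [0.003, -0.028, 0.45, 0, 0, -0.756, 1]
    - [0.003, -0.028, 0.45, 0, 0, -0.756, 1]
    - [0.003, -0.028, 0.45, 0, 0, -0.756, 1]
    - [0.003, -0.028, 0.45, 0, 0, -0.756, 1]
    - [0.003, -0.028, 0.45, 0, 0, -0.756, 1]
    - [0.003, -0.028, 0.45, 0, 0, -0.756, 1]
    - [0.003, -0.028, 0.45, 0, 0, -0.756, 1]

```text
time_s: 5.05
tool_pos: [0.4904, -0.1065, 0.3106]
tool_rot: [180.0, 0.0, -135.7]
force: [-0.1, -0.6, 0.3]
grip_width: 0.0874
grasp_force: 0.0
```

Run:
```python
from h import *
o=env.get_obs();print(o['qpos'],o['tool_pos'],o['tool_rot'],o['wrist_torque'])
c=viewer.get_calibration('wrist');im=shot('wrist','w2')[:,:,::-1];print(c['position'],c['orientation'])
a,b=fit(im,c,(.4907,-.105))
for k,s in((a,42),(b,108)):
    cv2.circle(k,(140,140),int(s/2*(4 if s==42 else 2)),(0,255,0),1)
cv2.imwrite('pics/r2.png',np.hstack([a,b,cv2.resize(im,(373,280))])[:,:800])
```

```text
[-26.4754  -2.9945  34.5885  96.6144   1.7015  85.8527 142.2117] [ 0.4904 -0.1065  0.3106] [ 179.999     0.0022 -135.7418] [0.0429 0.021  0.0083]
[ 0.4304 -0.1657  0.4725] [-17.9201  -0.0018 134.2748]
```

View pics/r2.png

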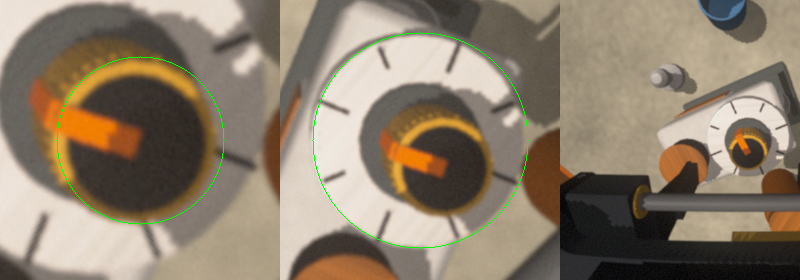

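Turret and screw rims match the circles drawn at (0.4907, -0.1055), and the TCP is within 1 mm of that. I'll descend and grip.

apply_moves:
  moves:
    - [0, 0, 0.15, 0, 0, 0, 1]
    - [0, 0, 0.3, 0, 0, 0, 1]
    - [0, 0, 0.368, 0, 0, 0, 1]
    - [0, 0, 0.368, 0, 0, 0, 1]
    - [0, 0, 0.368, 0, 0, 0, 0]
    - [0, 0, 0.368, 0, 0, 0, 0]
    - [0, 0, 0.368, 0, 0, 0, 0]
    - [0, 0, 0.368, 0, 0, 0, 0]
    - [0, 0, 0.368, 0, 0, 0, 0]
    - [0, 0, 0.368, 0, 0, 0, 0]
    - [0, 0, 0.368, 0, 0, 0, 0]
    - [0, 0, 0.368, 0, 0, 0, 0]
  grip_force: 45

```text
time_s: 6.3
tool_pos: [0.4903, -0.1064, 0.2371]
tool_rot: [180.0, 0.0, -135.7]
force: [0.4, 0.2, 1.2]
grip_width: 0.0412
grasp_force: 45.0
```

```bash
cat > s.py <<'E'
from h import *
o=env.get_obs();print(o['time_s'],o['qpos'],o['tool_pos'],o['tool_rot'],'F',o['force'],'M',o['wrist_torque'],o['effort'][6],o['grip_width'],o['grasp_force'])
E
python3 s.py
```

```text
6.3 [-26.0711  -1.3273  35.0838 103.6125   0.7659  77.4781 143.15  ] [ 0.4903 -0.1064  0.2371] [ 179.9883    0.0102 -135.6893] F [0.4112 0.2196 1.1603] M [ 0.17    0.2101 -0.0475] 0.0002369928279222222 0.041218721162574724 44.99998985789716
```

apply_moves:
  moves:
    - [0, 0, 0, 0, 0, 0.07, 0]
    - [0, 0, 0, 0, 0, 0.14, 0]
    - [0, 0, 0, 0, 0, 0.21, 0]
    - [0, 0, 0, 0, 0, 0.28, 0]
    - [0, 0, 0, 0, 0, 0.35, 0]
    - [0, 0, 0, 0, 0, 0.42, 0]
    - [0, 0, 0, 0, 0, 0.49, 0]
    - [0, 0, 0, 0, 0, 0.56, 0]
    - [0, 0, 0, 0, 0, 0.63, 0]
    - [0, 0, 0, 0, 0, 0.7, 0]
    - [0, 0, 0, 0, 0, 0.7, 0]
    - [0, 0, 0, 0, 0, 0.7, 0]

```text
time_s: 7.5
tool_pos: [0.4903, -0.1062, 0.2371]
tool_rot: [180.0, -0.0, 164.3]
force: [-1.0, 2.2, 0.8]
grip_width: 0.0415
grasp_force: 45.0
```

```bash
python3 s.py
```

```text
7.5 [-25.2738  -1.2876  34.2874 103.5934   0.7103  77.4837  83.1496] [ 0.4903 -0.1062  0.2371] [179.9698  -0.016  164.2969] F [-1.0099  2.1764  0.8119] M [0.2289 0.2193 0.0079] -0.06802791031077504 0.04148500141562896 45.00001514330506
```

apply_moves:
  moves:
    - [0, 0, 0, 0, 0, 0.07, 0]
    - [0, 0, 0, 0, 0, 0.14, 0]
    - [0, 0, 0, 0, 0, 0.21, 0]
    - [0, 0, 0, 0, 0, 0.28, 0]
    - [0, 0, 0, 0, 0, 0.35, 0]
    - [0, 0, 0, 0, 0, 0.42, 0]
    - [0, 0, 0, 0, 0, 0.49, 0]
    - [0, 0, 0, 0, 0, 0.56, 0]
    - [0, 0, 0, 0, 0, 0.63, 0]
    - [0, 0, 0, 0, 0, 0.64, 0]
    - [0, 0, 0, 0, 0, 0.64, 0]

```text
time_s: 8.6
tool_pos: [0.4905, -0.1061, 0.237]
tool_rot: [180.0, -0.0, 109.3]
force: [-1.4, 2.2, 1.5]
grip_width: 0.0414
grasp_force: 45.0
```

```bash
python3 s.py
```

```text
8.6 [-24.5726  -1.2471  33.588  103.5723   0.6714  77.4649  28.1934] [ 0.4905 -0.1061  0.237 ] [179.9813  -0.0292 109.3299] F [-1.4101  2.1852  1.4628] M [0.4093 0.1862 0.0615] -0.2078882558271289 0.04136670310877727 45.00025201588869
```

apply_moves:
  moves:
    - [0, 0, 0, 0, 0, 0, 0]
    - [0, 0, 0, 0, 0, 0, 0]
    - [0, 0, 0, 0, 0, 0, 0]
  grip_force: 8

```text
time_s: 8.9
tool_pos: [0.4905, -0.1062, 0.237]
tool_rot: [180.0, -0.0, 109.2]
force: [0.7, 2.7, 2.3]
grip_width: 0.0419
grasp_force: 8.0
```

```bash
python3 s.py
```

```text
8.9 [-24.5708  -1.2444  33.5952 103.5764   0.6758  77.4477  28.0692] [ 0.4905 -0.1062  0.237 ] [179.9747  -0.0192 109.1977] F [0.6654 2.6595 2.2744] M [0.4903 0.0633 0.0504] -0.04300518427044153 0.041870477839016554 7.997168001020327
```

apply_moves:
  moves:
    - [0, 0, 0, 0, 0, 0.035, 0]
    - [0, 0, 0, 0, 0, 0.07, 0]
    - [0, 0, 0, 0, 0, 0.105, 0]
    - [0, 0, 0, 0, 0, 0.14, 0]
    - [0, 0, 0, 0, 0, 0.175, 0]
    - [0, 0, 0, 0, 0, 0.21, 0]
    - [0, 0, 0, 0, 0, 0.245, 0]
    - [0, 0, 0, 0, 0, 0.28, 0]
    - [0, 0, 0, 0, 0, 0.315, 0]
    - [0, 0, 0, 0, 0, 0.35, 0]
    - [0, 0, 0, 0, 0, 0.35, 0]

```text
time_s: 10.0
tool_pos: [0.4906, -0.1063, 0.237]
tool_rot: [180.0, -0.0, 79.1]
force: [-0.1, 2.9, 0.5]
grip_width: 0.0419
grasp_force: 8.0
```

```bash
python3 s.py
```

```text
10.0 [-24.1957  -1.2266  33.2243 103.564    0.6635  77.4419  -2.0281] [ 0.4906 -0.1063  0.237 ] [179.9798  -0.0251  79.0934] F [-0.1422  2.8828  0.4921] M [ 0.4681  0.0119 -0.005 ] -0.4157674591988325 0.04190653671296681 7.998100536642596
```

```bash
cat > t.py <<'E'
from h import *
L=[]
for i in range(6):
    viewer.read_camera('wrist');o=env.get_obs();L.append([*o['wrist_torque'],o['effort'][6],*o['force'],o['tool_rot'][2]])
L=np.array(L);print(o['time_s'],'j7',o['qpos'][6]);print('Mz',L[:,2],'eff',L[:,3]);print('mean',L.mean(0))
im=viewer.read_camera('wrist');c=viewer.get_calibration('wrist')
a,_=fit(im[:,:,::-1],c,(.4907,-.1058));cv2.imwrite('pics/last.png',a)
E
python3 t.py
```

```text
10.3 j7 -2.009415222244013
Mz [ 0.0294  0.0506  0.0823  0.0347  0.0469 -0.0099] eff [-0.1697 -0.0737 -0.047  -0.042  -0.0431 -0.0453]
mean [ 0.5635 -0.0606  0.039  -0.0701  0.2407  2.8144  1.1847 79.1363]
```

apply_moves:
  moves:
    - [0, 0, 0, 0, 0, 0.035, 0]
    - [0, 0, 0, 0, 0, 0.07, 0]
    - [0, 0, 0, 0, 0, 0.105, 0]
    - [0, 0, 0, 0, 0, 0.14, 0]
    - [0, 0, 0, 0, 0, 0.175, 0]
    - [0, 0, 0, 0, 0, 0.21, 0]
    - [0, 0, 0, 0, 0, 0.245, 0]
    - [0, 0, 0, 0, 0, 0.28, 0]
    - [0, 0, 0, 0, 0, 0.315, 0]
    - [0, 0, 0, 0, 0, 0.35, 0]
    - [0, 0, 0, 0, 0, 0.35, 0]

```text
time_s: 11.45
tool_pos: [0.4906, -0.1064, 0.237]
tool_rot: [180.0, -0.0, 49.0]
force: [1.3, 2.6, 1.2]
grip_width: 0.042
grasp_force: 8.0
```

```bash
python3 t.py
```

```text
11.75 j7 -32.086818796731066
Mz [0.057  0.0321 0.106  0.074  0.0445 0.0793] eff [-0.1707 -0.0745 -0.0472 -0.0419 -0.0426 -0.0447]
mean [ 0.6545 -0.1532  0.0655 -0.0703  1.1602  3.7448  0.8877 49.0476]
```

View pics/last.png

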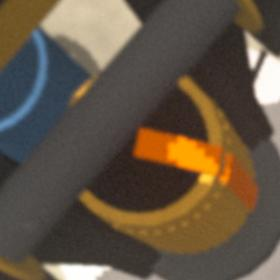

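The top-down crop shows the pointer from (140,143) to (225,163), i.e. yaw about 75°. That matches 175° of turning with no slip, so the burrs haven't met yet.

apply_moves:
  moves:
    - [0, 0, 0, 0, 0, 0.035, 0]
    - [0, 0, 0, 0, 0, 0.07, 0]
    - [0, 0, 0, 0, 0, 0.105, 0]
    - [0, 0, 0, 0, 0, 0.14, 0]
    - [0, 0, 0, 0, 0, 0.175, 0]
    - [0, 0, 0, 0, 0, 0.21, 0]
    - [0, 0, 0, 0, 0, 0.245, 0]
    - [0, 0, 0, 0, 0, 0.28, 0]
    - [0, 0, 0, 0, 0, 0.28, 0]

```text
time_s: 12.7
tool_pos: [0.4906, -0.1064, 0.237]
tool_rot: [180.0, -0.0, 24.9]
force: [1.9, 3.7, 1.7]
grip_width: 0.0417
grasp_force: 8.0
```

```bash
python3 t.py
```

```text
13.0 j7 -56.14487277020973
Mz [0.0472 0.0532 0.041  0.0223 0.0503 0.0708] eff [-0.1706 -0.0744 -0.0471 -0.0417 -0.0424 -0.0444]
mean [ 0.8286 -0.2607  0.0475 -0.0701  1.6905  4.1351  1.0461 24.9791]
```

apply_moves:
  moves:
    - [0, 0, 0, 0, 0, 0.035, 0]
    - [0, 0, 0, 0, 0, 0.07, 0]
    - [0, 0, 0, 0, 0, 0.105, 0]
    - [0, 0, 0, 0, 0, 0.14, 0]
    - [0, 0, 0, 0, 0, 0.175, 0]
    - [0, 0, 0, 0, 0, 0.21, 0]
    - [0, 0, 0, 0, 0, 0.233, 0]
    - [0, 0, 0, 0, 0, 0.233, 0]

```text
time_s: 13.85
tool_pos: [0.4884, -0.1066, 0.2366]
tool_rot: [-180.0, 0.3, 4.9]
force: [-3.7, 3.7, 2.1]
grip_width: 0.0419
grasp_force: 8.0
```

```bash
python3 t.py
```

```text
14.15 j7 -76.15423501141085
Mz [0.2705 0.2052 0.2253 0.261  0.2267 0.2278] eff [-0.2999 -0.2561 -0.2471 -0.2455 -0.2452 -0.2453]
mean [ 0.8704  0.9241  0.2361 -0.2565 -3.3921  3.9107  2.8683  4.9175]
```

View pics/last.png

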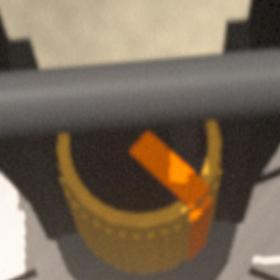

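The burrs have met. The light grip slipped at about 0.24 N m, with the pointer stopped at roughly 50° (from (140,145) to (200,190)) and the TCP pushed 2 mm sideways. I'll release to relieve that, then regrip firmly.

apply_moves:
  moves:
    - [0, 0, 0, 0, 0, 0, 0.7]
    - [0, 0, 0, 0, 0, 0, 0.7]
    - [0, 0, 0, 0, 0, 0, 0.7]
    - [0, 0, 0, 0, 0, 0, 0.7]
    - [0, 0, 0, 0, 0, 0, 0.7]

```text
time_s: 14.7
tool_pos: [0.4904, -0.107, 0.237]
tool_rot: [180.0, -0.0, 4.9]
force: [-0.7, 0.0, -0.5]
grip_width: 0.06
grasp_force: 0.0
```

```bash
python3 s.py; python3 t.py
```

```text
14.7 [-23.2838  -1.1787  32.3744 103.5398   0.6689  77.4496 -76.1946] [ 0.4904 -0.107   0.237 ] [179.9771  -0.0015   4.8656] F [-0.6532  0.0168 -0.5096] M [-0.0017  0.133  -0.0368] 4.6380099547604914e-05 0.060035071280648424 0.0
15.0 j7 -76.19724417048748
Mz [-0.0303 -0.0036  0.0241  0.0575  0.0005  0.02  ] eff [0. 0. 0. 0. 0. 0.]
mean [-0.0644  0.1591  0.0114  0.      0.3713 -0.0338 -0.1405  4.8832]
```

View pics/last.png

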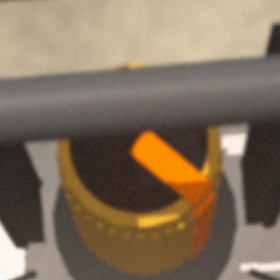

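apply_moves:
  moves:
    - [0, -0.005, 0, 0, 0, 0, 0.7]
    - [0, -0.005, 0, 0, 0, 0, 0]
    - [0, -0.005, 0, 0, 0, 0, 0]
    - [0, -0.005, 0, 0, 0, 0, 0]
    - [0, -0.005, 0, 0, 0, 0, 0]
    - [0, -0.005, 0, 0, 0, -0.04, 0]
    - [0, -0.005, 0, 0, 0, -0.08, 0]
    - [0, -0.005, 0, 0, 0, -0.08, 0]
  grip_force: 45

```text
time_s: 15.85
tool_pos: [0.4904, -0.1062, 0.237]
tool_rot: [180.0, -0.0, 11.7]
force: [0.9, -1.7, -0.5]
grip_width: 0.0413
grasp_force: 45.0
```

```bash
cat > u.py <<'E'
from h import *
L=[]
o=env.get_obs();print('now',o['wrist_torque'][2],o['effort'][6],o['tool_rot'][2],o['qpos'][6])
for i in range(8):
    viewer.read_camera('wrist');o=env.get_obs();L.append([o['wrist_torque'][2],o['effort'][6],o['tool_rot'][2],*o['force'],*o['tool_pos'],o['grasp_force']])
L=np.array(L);print(o['time_s'],'last eff',L[-1,1],'mean',L.mean(0))
E
python3 u.py
```

```text
now -0.03294667385079396 0.4618306830525398 11.729254524152216 -69.45189394301426
16.25 last eff 0.04228217527270317 mean [-0.0625  0.0613 11.6819  0.5368 -2.8663 -0.0555  0.4904 -0.1062  0.237
 44.9934]
```

apply_moves:
  moves:
    - [0, 0, 0, 0, 0, 0.02, 0]
    - [0, 0, 0, 0, 0, 0.035, 0]
    - [0, 0, 0, 0, 0, 0.035, 0]

```text
time_s: 16.55
tool_pos: [0.4904, -0.1062, 0.237]
tool_rot: [180.0, -0.0, 8.7]
force: [0.6, -5.2, 0.8]
grip_width: 0.0412
grasp_force: 45.0
```

```bash
python3 u.py
```

```text
now 0.09428447577827438 -0.2388757187873125 8.682410333575882 -72.51366746823106
16.95 last eff -0.06109817186370492 mean [ 0.0433 -0.0704  8.7265  0.4068 -5.1448 -0.1577  0.4904 -0.1062  0.237
 44.9952]
```

apply_moves:
  moves:
    - [0, 0, 0, 0, 0, 0.0175, 0]
    - [0, 0, 0, 0, 0, 0.0175, 0]

```text
time_s: 17.15
tool_pos: [0.4904, -0.1062, 0.237]
tool_rot: [180.0, -0.0, 7.2]
force: [0.9, -5.3, -0.2]
grip_width: 0.0415
grasp_force: 45.0
```

```bash
python3 u.py
```

```text
now -0.014031503108734633 -0.21342105232179165 7.18966377532318 -74.00082777760586
17.55 last eff -0.0656346813775599 mean [ 0.058  -0.0718  7.2252  0.729  -5.1674  0.2048  0.4904 -0.1061  0.237
 44.9953]
```

Drag only so far; continuing in 1.5° steps.

apply_moves:
  moves:
    - [0, 0, 0, 0, 0, 0.0175, 0]
    - [0, 0, 0, 0, 0, 0.0175, 0]

```text
time_s: 17.75
tool_pos: [0.4903, -0.1061, 0.237]
tool_rot: [180.0, -0.0, 5.7]
force: [0.2, -4.7, 0.5]
grip_width: 0.0408
grasp_force: 45.0
```

```bash
python3 u.py
```

```text
now -0.0347226040635924 -0.21338594611734152 5.689267477493791 -75.50537796212204
18.15 last eff -0.06570336408913136 mean [ 0.0498 -0.0718  5.7194  0.3716 -4.8702  0.2685  0.4904 -0.1062  0.237
 44.9953]
```

apply_moves:
  moves:
    - [0, 0, 0, 0, 0, 0.0175, 0]
    - [0, 0, 0, 0, 0, 0.0175, 0]

```text
time_s: 18.35
tool_pos: [0.4904, -0.1062, 0.237]
tool_rot: [180.0, -0.0, 4.2]
force: [0.1, -4.7, 1.1]
grip_width: 0.0414
grasp_force: 45.0
```

```bash
python3 u.py
```

```text
now 0.023500005669860283 -0.21343616768717766 4.182882944607365 -77.00835711561672
18.75 last eff -0.06568936631083488 mean [ 0.0652 -0.0718  4.2175  0.8194 -5.3393  0.0951  0.4904 -0.1061  0.237
 44.9953]
```

apply_moves:
  moves:
    - [0, 0, 0, 0, 0, 0.0175, 0]
    - [0, 0, 0, 0, 0, 0.0175, 0]

```text
time_s: 18.95
tool_pos: [0.4904, -0.1061, 0.237]
tool_rot: [179.9, -0.0, 2.7]
force: [1.6, -5.2, 1.3]
grip_width: 0.0411
grasp_force: 45.0
```

```bash
python3 u.py
```

```text
now 0.15013782060986186 -0.32050869427621365 2.702461167215152 -78.49821033458836
19.35 last eff -0.1713515678420663 mean [ 0.167  -0.1775  2.7311  0.8982 -4.6869  0.0107  0.4904 -0.1061  0.237
 44.9958]
```

apply_moves:
  moves:
    - [0, 0, 0, 0, 0, 0.0175, 0]
    - [0, 0, 0, 0, 0, 0.0175, 0]

```text
time_s: 19.55
tool_pos: [0.4904, -0.1062, 0.237]
tool_rot: [179.9, -0.0, 1.2]
force: [0.9, -5.0, 1.3]
grip_width: 0.0413
grasp_force: 45.0
```

```bash
python3 u.py
```

```text
now 0.32131030574573355 -0.43463174253702164 1.2127683374710672 -79.98861685495947
19.95 last eff -0.2854442596435547 mean [ 0.2852 -0.2916  1.2478  0.4333 -5.5403  0.2746  0.4904 -0.1061  0.237
 44.9957]
```

apply_moves:
  moves:
    - [0, 0, 0, 0, 0, 0.008, 0]
    - [0, 0, 0, 0, 0, 0.016, 0]
    - [0, 0, 0, 0, 0, 0.021, 0]
    - [0, 0, 0, 0, 0, 0.026, 0]
    - [0, 0, 0, 0, 0, 0.026, 0]

```text
time_s: 20.45
tool_pos: [0.4904, -0.1061, 0.237]
tool_rot: [179.9, -0.0, -1.0]
force: [1.6, -4.7, -0.1]
grip_width: 0.0409
grasp_force: 45.0
```

```bash
python3 u.py
```

```text
now 0.41678093024090446 -0.501991230994463 -0.966111868610674 -82.1800993723494
20.85 last eff -0.45696817338466644 mean [ 0.448  -0.4588 -0.9571  0.7121 -5.4663  0.2365  0.4904 -0.1061  0.237
 44.9955]
```

apply_moves:
  moves:
    - [0, 0, 0, 0, 0, -0.05, 0]
    - [0, 0, 0, 0, 0, -0.12, 0]
    - [0, 0, 0, 0, 0, -0.19, 0]
    - [0, 0, 0, 0, 0, -0.26, 0]
    - [0, 0, 0, 0, 0, -0.33, 0]
    - [0, 0, 0, 0, 0, -0.4, 0]
    - [0, 0, 0, 0, 0, -0.47, 0]
    - [0, 0, 0, 0, 0, -0.54, 0]
    - [0, 0, 0, 0, 0, -0.61, 0]
    - [0, 0, 0, 0, 0, -0.68, 0]
    - [0, 0, 0, 0, 0, -0.75, 0]
    - [0, 0, 0, 0, 0, -0.8, 0]
    - [0, 0, 0, 0, 0, -0.8, 0]
    - [0, 0, 0, 0, 0, -0.8, 0]

```text
time_s: 22.25
tool_pos: [0.4904, -0.1063, 0.237]
tool_rot: [180.0, 0.0, 67.7]
force: [1.5, -5.1, -0.2]
grip_width: 0.0409
grasp_force: 45.0
```

```bash
python3 u.py
```

```text
now 0.00013017520401613358 0.059911825228482485 67.71205414168787 -13.4929134033149
22.65 last eff 0.036505667958408594 mean [-0.0538  0.0371 67.7095  0.9309 -5.2939 -0.1511  0.4904 -0.1062  0.237
 44.9945]
```

apply_moves:
  moves:
    - [0, 0, 0, 0, 0, -0.06, 0]
    - [0, 0, 0, 0, 0, -0.12, 0]
    - [0, 0, 0, 0, 0, -0.18, 0]
    - [0, 0, 0, 0, 0, -0.24, 0]
    - [0, 0, 0, 0, 0, -0.28, 0]
    - [0, 0, 0, 0, 0, -0.3, 0]
    - [0, 0, 0, 0, 0, -0.309, 0]
    - [0, 0, 0, 0, 0, -0.309, 0]
    - [0, 0, 0, 0, 0, -0.309, 0]

```text
time_s: 23.55
tool_pos: [0.4904, -0.1063, 0.2371]
tool_rot: [180.0, 0.1, 94.3]
force: [2.0, -5.2, -0.2]
grip_width: 0.0412
grasp_force: 45.0
```

```bash
python3 u.py
```

```text
now -0.053838947984434615 0.07605541963130236 94.26106202225836 13.049664628138284
23.95 last eff 0.07165128830820322 mean [-0.0796  0.0718 94.2618  1.5723 -4.8849 -0.2429  0.4905 -0.1062  0.237
 44.9937]
```

Backed off to the target. Now I'll release and rise.

apply_moves:
  moves:
    - [0, 0, 0, 0, 0, 0, 1]
    - [0, 0, 0, 0, 0, 0, 1]
    - [0, 0, 0, 0, 0, 0, 1]
    - [0, 0, 0, 0, 0, 0, 1]
    - [0, 0, 0, 0, 0, 0, 1]
    - [0, 0, 0, 0, 0, 0, 1]
    - [0, 0, -0.1, 0, 0, 0, 1]
    - [0, 0, -0.3, 0, 0, 0, 1]
    - [0, 0, -0.5, 0, 0, 0, 1]
    - [0, 0, -0.7, 0, 0, 0, 1]
    - [0, 0, -0.7, 0, 0, 0, 1]
    - [0, 0, -0.7, 0, 0, 0, 1]

```text
time_s: 25.15
tool_pos: [0.4907, -0.1056, 0.3776]
tool_rot: [179.9, -0.0, 94.3]
force: [-0.3, 0.6, -1.1]
grip_width: 0.0869
grasp_force: 0.0
```

```bash
python3 s.py
python3 - <<'E'
from h import *
im=shot('wrist','w9')[:,:,::-1];c=viewer.get_calibration('wrist')
a,_=fit(im,c,(.4907,-.1058));cv2.imwrite('pics/r9.png',np.hstack([a,cv2.resize(im,(373,280))]))
c=viewer.get_calibration('side');viewer.read_camera('side')
for t,z in[('dosing_cup',.04),('bean_jar',.075),('mug',.046),('tamper',.044)]:
    for b in boxes_of('side',t)[:1]: print(t,b['conf'],b['location'])
E
```

```text
25.15 [-25.0958  -3.0436  32.9119  89.205    1.6286  93.2457  12.1862] [ 0.4907 -0.1056  0.3776] [179.8929  -0.0048  94.3117] F [-0.3051  0.6072 -1.1456] M [-0.0564  0.0248  0.0174] -0.0006194430534378625 0.08688617390628127 0.0
dosing_cup 0.72 [242.1, 326.0]
bean_jar 0.63 [272.7, 218.4]
mug 0.66 [280.2, 268.0]
```

View pics/r9.png

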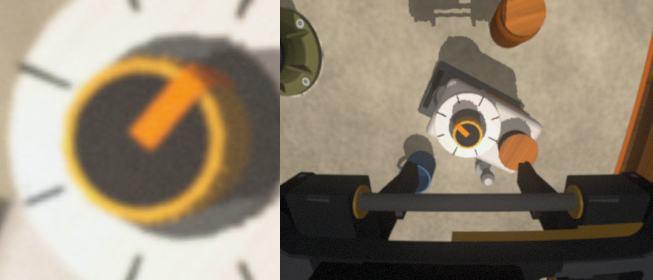

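The final view shows the pointer from (142,143) to (200,78), i.e. yaw about 138°. That is a quarter turn past the first-meeting direction of about 50°. The jar, mug and tamper are still standing, so I'm handing it in.

```bash
python3 -c "
from cell import env
print(env.sign_off())"
```

```text
the job is handed in; nothing more can be done
None
```

The grinder is zeroed and handed in: the burrs closed firmly at about 0.46 N m, then the thumbscrew was backed off a quarter turn from first meeting and let go, with none of the bystanders touched.

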